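Run the light-meter carriage up to its pinned stop

TASK

The light-meter carriage on the rail is held by a brake: press the sprung pad in its middle down with the fingertips to free it and, keeping the pad pressed, push the carriage along the rail until it rests against the stop block that carries the upright capped pin. Then take the fingers off, so that the pad springs up and the carriage stays there. Do not force the carriage along with the brake on, and leave the bottle, the lens ring and the cuvette rack where they stand.

Things in the scene. Friction and masses are not known exactly. Their poses are not given: they have to be found in the camera images.
- rail: fixed metering rail: a dark steel base plate 140 x 420 x 10 mm with an aluminium rail 40 mm wide and 380 mm long on it, rail top 26 mm above the bench. Origin on the bench under the middle of the rail; its y axis runs along the rail, z is up. A low LED bar (top 36 mm above the bench) stands 70 to 90 mm to the -x side of the rail's middle line. The rail may be placed and turned differently each time
- carriage (a joint): position of the carriage along the rail's y axis, m, 0 at mid-rail; it slides easily (1 to 2 N) while the pad is pressed and is held by a friction brake (20 N or more) while it is not
- carriage_mid (a point): point in the middle of the aluminium carriage, 46 mm above the bench (the height of the unpressed pad's top). The carriage is 76 mm long along the rail (its y axis) and 60 mm wide; at each end an upright wall 14 mm thick and 60 mm wide rises to 58 mm above the bench; between the walls is a gap 48 mm long with the pad in it. A small black light sensor sticks out 46 mm to the -x side of the middle line, below the pad's top
- pad_top (a point): centre of the top of the black ribbed rubber pad between the carriage's end walls: 46 mm along the rail, 42 mm across, its top 46 mm above the bench and 12 mm below the wall tops when up. Moves with the pad
- press_pad (a joint): how far the pad is pressed down, m: 0 up (brake on), 0.006 fully down. Sprung: about 5 N to start it, 8 N fully down; the brake is free once it is 0.0015 or more down
- pin_stop_mid (a point): middle (39 mm above the bench) of the stop block fixed across the rail that carries an upright pin with a flat round black cap, 26 mm across, cap top 82 mm above the bench. Block: 20 mm along the rail (its y axis), 60 mm across, top 52 mm above the bench. With the carriage against it, carriage_mid is 48 mm from this point along the rail. It may be at either end of the rail
- plain_stop_mid (a point): middle of the other stop block, the same but with a bare flat top and no pin; fixed towards the other end of the rail, 39 mm above the bench
- bottle: bystander: loose small amber bottle, 36 mm across, 65 mm high, origin at its underside
- lens_ring: bystander: loose black lens ring lying flat, 52 mm across, 14 mm high, origin at its underside
- cuvette_rack: bystander: loose white open cuvette rack 50 x 90 x 30 mm, origin at its underside

How it is judged:
By the outcome, as a careful person would: the job done as asked, in the order asked, and still so for the second after the job is handed in, with the robot touching nothing.
It also fails if it takes over 35 s, if anything falls off the work surface, if the arm or the gripper's body presses on something with over 40 N, if the wrist force passes 120 N, or if a joint passes its speed limit or range.

ROBOT

A 7-joint arm with a two-finger parallel gripper is mounted at the origin on the work surface. World frame = base frame: x ahead of the robot, y to its left, z up, the work surface at z = 0. Lengths are in m, angles in rad, forces in N, time in s.
With the tool pointing down it reaches from about 0.4 to 0.85 m from the base axis. Payload 6.9 kg.
Tool frame: the origin (TCP) lies midway between the tips of the shut fingers; the grasp point (between the pads) lies 19 mm behind it; x points along the fingers, z is the direction in which the jaws open and shut, and the axes are right-handed (so a half turn about x gives the same grasp; the last joint's range is limited). The gripper opens to 85 mm and grips with 20 to 120 N. Pads are 22 mm wide; open, the fingers measure 114 mm over their backs; the gripper's body (76 mm by 85 mm) begins 54 mm behind the grasp point. The pads swing forward as they close: fully open they stand 13 mm farther back than shut.
Start: joints at [-1.113, 0.507, -0.238, 1.5, 0.126, 1.149, -0.155], TCP at [0.216, 0.586, 0.231] pointing down, gripper open.
Joint ranges: [-3.08, 3.08], [-0.24, 2.05], [-1.43, 1.35], [0, 2.5], [-1.52, 4.66], [0.17, 1.96], [-2.89, 2.89]. Speed limits (rad/s): [2.39, 2.39, 3.14, 3.14, 3.14, 3.14, 3.14].

INTERFACE

Orientations are given as a unit quaternion [w, x, y, z].
In Python, from plant import status, viewer, arm gives the robot as it stands.
- The arm moves only by the tool send_rows, never from a script. Its arguments are lists of equal length, an entry for each row: "travel": the shift along the tool's x, y, z as a fraction of full scale, a list of three; "roll": the turn about the tool's x as a fraction of full scale. A call has 1 to 12 rows; each row is the pose to reach, as a shift and turn from the pose commanded when the call began, along the tool's axes at that moment; what a row does not reach only later rows make up. Full scale, the value 1, is 12 cm for a shift and 90 degrees for a turn. A row lasts 1/8 s, in which the tool goes at most 62.5 mm and 10.7 degrees, less where a joint would pass 70% of its speed; a pose out of reach is approached as far as the arm can. A call with a number of a shift or a turn outside -1 to 1 is refused whole. A call with a gripper value outside its range is refused whole. "fingers" is the gripper's target within -1 to 1 (fully open at 1, half-way at 0, shut at -1), set as the call begins (left out, the last holds). The fingers move at their own pace and stop on an object; the grip force is fixed at half the most. Time passes only in rows, so rows that repeat a pose let the fingers close. It gives the time, the measured TCP pose, the force and the opening at its end, in the units of the state.
- status.get_state(): the state, without advancing time (a new reading comes with each control period).
- viewer.capture(name): name is "scene" or "top" or "wrist"; returns (picture, depth): 400x640x3 uint8, red, green, blue; 400x640 float32, m along the optical axis (not along the pixel's ray), 0 where there is no reading.
- viewer.calibration(name): a dict with "intrinsics" (3x3 intrinsics, pixels), "xyz" and "orientation" of the camera in the world. Camera axes: x right, y down, z forward; pixel columns grow to the right and rows downward; lengths in m; the calibration is good to about 2 mm. A picture is of the moment at which its call begins: read the wrist's pose just before it. calibration takes no time and is no camera call; for the wrist camera it gives the pose at the moment of the call.
- arm.hand_in(): hands the job in, once; it reports no verdict.
The state is a dict: "t": time; "joint_positions": joint angles; "qvel": joint speeds; "joint_efforts": joint torques, N m; "position": TCP position; "orientation": TCP orientation; "ft_force": force on the tool from outside, world axes, zero at the start; "wrist_torque": the same for the moment, N m; "gripper_width": opening from 0.0 (shut) to 1.0 (fully open).
Only numpy, scipy, OpenCV 4.12 (cv2) and the standard library are available. Lean on these libraries where they do the work, as an engineer would, in place of code of your own. Each camera call takes 0.05 s, during which the arm holds its last target.

## Working session

There is one attempt and no reset: what is moved stays moved. The work goes in short steps, Python scripts to look and compute and a tool call to move; the robot and the scene stay as the last step left them, time stands still between calls to the robot, and variables do not carry over. Pictures are saved under pics/ and viewed, and the job is handed in when it is done.

Besides the shell and the picture viewer there is one more tool, called after ">>>" as name([rows], argument=value, ...), one row to a line, values as JSON. send_rows: Moves the arm, as the interface text tells. Its arguments: {"type":"object","properties":{"travel":{"type":"array"},"roll":{"type":"array"},"fingers":{"type":"number"}},"required":["travel","roll"]}

```bash
mkdir -p pics; ls; python3 - <<'E'
from plant import status, viewer, arm
import cv2,numpy as np
s=status.get_state();print(s)
for n in ["scene","top"]:
    c=viewer.calibration(n);print(n,c)
    p,d=viewer.capture(n);cv2.imwrite(f"pics/{n}0.png",p[:,:,::-1]);np.save(f"pics/{n}0.npy",d)
E
```

```text
pics
{'t': 0.0, 'joint_positions': array([-1.11248903,  0.50831562, -0.23753241,  1.5011344 ,  0.1256977 ,
        1.14888409, -0.15475717]), 'qvel': array([ 4.51774673e-04,  4.84138438e-04,  1.29878656e-03, -5.21592293e-04,
       -4.40251510e-04, -2.56726123e-03,  7.98289666e-05]), 'joint_efforts': array([-9.02422380e-05, -6.20610094e+01, -2.18632132e+00, -2.49651521e+01,
        1.28558182e-02,  1.23153260e-02, -4.17729680e-06]), 'position': array([0.21585422, 0.5860114 , 0.23044318]), 'orientation': array([ 0.57946973, -0.40487692,  0.58047448,  0.40415207]), 'ft_force': array([-0.17462308, -0.12757412, -0.58124117]), 'wrist_torque': array([ 0.01593601,  0.01308001, -0.0499904 ]), 'gripper_width': 1.002378939119358}
scene {'intrinsics': array([[380.97328754,   0.        , 320.38919892],
       [  0.        , 380.97328754, 196.3535724 ],
       [  0.        ,   0.        ,   1.        ]]), 'xyz': array([1.20771624, 0.07938864, 0.54929546]), 'orientation': array([-0.29678701,  0.62577764,  0.6517109 , -0.30918072])}
top {'intrinsics': array([[397.67798407,   0.        , 311.26929021],
       [  0.        , 397.67798407, 199.60782585],
       [  0.        ,   0.        ,   1.        ]]), 'xyz': array([0.50610622, 0.02853362, 0.80208103]), 'orientation': array([-0.0482119 ,  0.70897589, -0.70142735,  0.05503156])}
```

View pics/scene0.png

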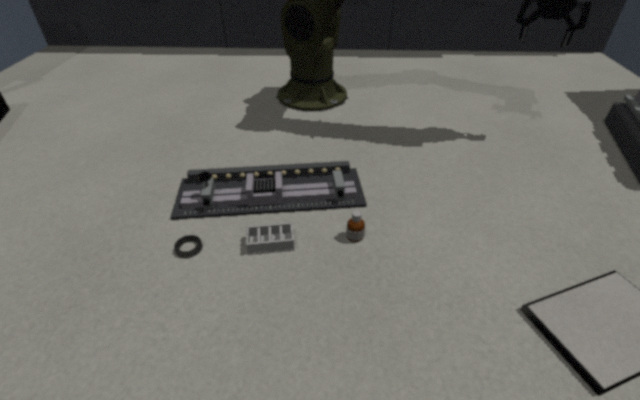

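View pics/top0.png

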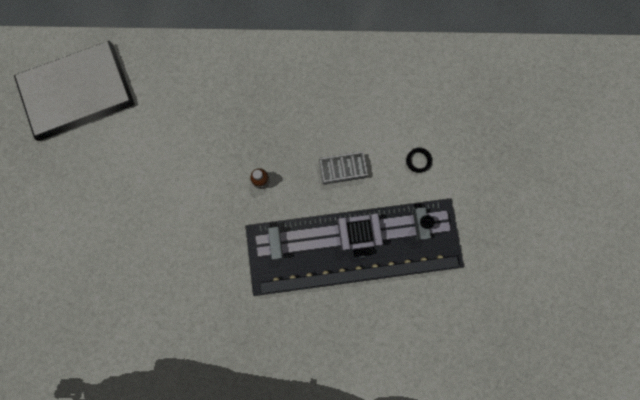

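The top view shows the carriage at about (360,232), the pinned stop at (424,222) and the plain stop at (275,242). The bottle, rack and ring lie above the rail in the image. I'll enlarge this area and measure.

```bash
cat > h.py <<'E'
import numpy as np
from scipy.spatial.transform import Rotation as R
def rot(q): return R.from_quat([q[1],q[2],q[3],q[0]]).as_matrix()
def ray(c,u,v):
    K=c["intrinsics"]; return rot(c["orientation"])@np.array([(u-K[0,2])/K[0,0],(v-K[1,2])/K[1,1],1])
def atz(c,u,v,z):
    r=ray(c,u,v);return c["xyz"]+r*(z-c["xyz"][2])/r[2]
def atd(c,u,v,d): return c["xyz"]+ray(c,u,v)*d
def proj(c,p):
    K=c["intrinsics"]; q=rot(c["orientation"]).T@(np.asarray(p)-c["xyz"]); return (K@(q/q[2]))[:2]
E
python3 - <<'E'
import cv2,numpy as np
from h import *
from plant import viewer
p=cv2.imread("pics/top0.png")[190:305,240:470]
p=cv2.convertScaleAbs(cv2.resize(p,None,fx=3.4,fy=3.4,interpolation=cv2.INTER_CUBIC),alpha=1.8)
cv2.imwrite("pics/topcrop.png",p)
c=viewer.calibration("top");d=np.load("pics/top0.npy")
for n,u,v in [("pad",360,232),("pin",427,222),("stop",420,226),("plain",275,242),("LwallL",344,234),("wallR",377,230),("bench",330,120),("bottle",260,175),("rack",344,168),("ring",412,160),("led",360,276)]:
    print(n,atd(c,u,v,d[v,u]).round(4))
E
```

```text
pad [ 0.5563 -0.0715  0.0457]
pin [ 0.5734 -0.1893  0.081 ]
stop [ 0.5683 -0.1843  0.0529]
plain [0.5354 0.089  0.0531]
LwallL [ 0.5514 -0.0399  0.0584]
wallR [ 0.5597 -0.1023  0.0554]
bench [ 0.7944 -0.0164 -0.0018]
bottle [0.6605 0.1192 0.065 ]
rack [ 0.6854 -0.0433  0.0243]
ring [ 0.71   -0.1871 -0.0013]
led [ 0.4735 -0.0723  0.0346]
```

View pics/topcrop.png

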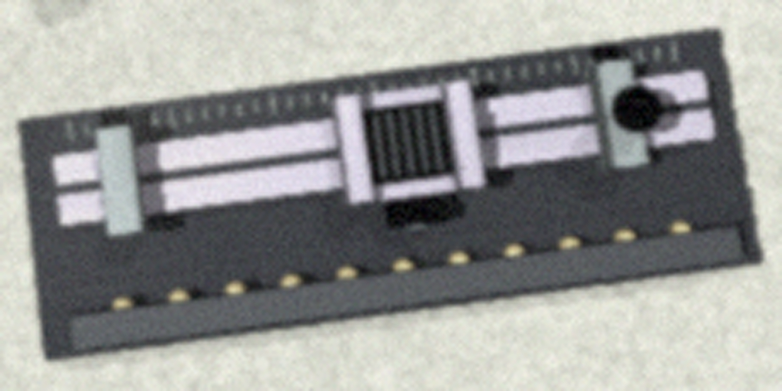

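```bash
python3 - <<'E'
import numpy as np
from h import *
from plant import viewer
c=viewer.calibration("top")
f=lambda x,y,z: atz(c,240+(x+.5)/3.4-.5,190+(y+.5)/3.4-.5,z)
P={n:f(*a) for n,a in dict(pad=(408,143,.046),pin=(622,114,.052),plain=(119,180,.052),wl=(354,148,.058),wr=(464,134,.058),cap=(636,108,.082),
 railA=(56,190,.026),railB=(710,107,.026)).items()}
for k,v in P.items(): print(k,v.round(4))
a=P['plain']-P['pin'];b=P['railA']-P['railB'];print(np.degrees(np.arctan2(-a[0],a[1])),np.degrees(np.arctan2(-b[0],b[1])),np.linalg.norm(b),np.linalg.norm(a))
y=b/np.linalg.norm(b);y[2]=0;x=np.array([y[1],-y[0],0])
m=(P['railA']+P['railB'])/2
for k,v in P.items(): print(k,((v-m)@x).round(4),((v-m)@y).round(4))
s=__import__('plant').status.get_state();print(rot(s['orientation']).round(3))
E
```

```text
pad [ 0.5568 -0.0708  0.046 ]
pin [ 0.5738 -0.1896  0.052 ]
plain [0.5343 0.0897 0.052 ]
wl [ 0.5529 -0.0395  0.058 ]
wr [ 0.5613 -0.1002  0.058 ]
cap [ 0.5744 -0.1885  0.082 ]
railA [0.5293 0.1275 0.026 ]
railB [ 0.5808 -0.2483  0.026 ]
8.049595745862929 7.804965240287994 0.3793477331933409 0.2820970628856333
pad 0.0003 -0.0106
pin 0.0011 -0.1306
plain -0.0001 0.1515
wl 0.0008 0.021
wr 0.0008 -0.0403
cap 0.0018 -0.1296
railA 0.0 0.1897
railB 0.0 -0.1897
[[-0.001 -0.938  0.346]
 [-0.001  0.346  0.938]
 [-1.    -0.    -0.002]]
```

Heights and sizes agree with the given values (rail 379 mm, pad z 46 mm, cap z 81 mm). Rail yaw is about 7.9°, the carriage is at −0.010 and its target is about −0.083 (pin side, world −y). I'll shut the fingers, turn so the tool's y lies along the rail, and start travelling.

>>> send_rows([
  [0,-0.13,-0.08],
  [0,-0.26,-0.16],
  [0,-0.4,-0.25],
  [0,-0.55,-0.33],
  [0,-0.7,-0.42],
  [0,-0.83,-0.5],
  [0,-0.83,-0.5],
  [0,-0.83,-0.5],
], roll=[0.11,0.23,0.34,0.46,0.57,0.689,0.689,0.689], fingers=-1)

```text
t: 1.1
position: [0.2878, 0.4965, 0.2311]
orientation: [0.705, -0.05, 0.706, 0.05]
ft_force: [0.2, -0.7, 1.2]
gripper_width: -0.003
```

```bash
cat > st.py <<'E'
from plant import status
from h import *
s=status.get_state();y=np.array([-.1358,.9907,0]);x=np.array([.9907,.1358,0]);m=np.array([.55505,-.0604,0])
p=s['position'];M=rot(s['orientation'])
print('t',s['t'],'p',p.round(4),'rail x,y',((p-m)@x).round(4),((p-m)@y).round(4),'F',s['ft_force'].round(2),'g',round(s['gripper_width'],3))
print('toolz ang',np.degrees(np.arctan2(M[1,2],M[0,2])).round(2),'x',M[:,0].round(4))
E
python3 st.py
```

```text
t 1.1 p [0.2878 0.4965 0.2311] rail x,y -0.1891 0.588 F [ 0.17 -0.7   1.19] g -0.003
toolz ang 8.06 x [-6.e-04  2.e-04 -1.e+00]
```

>>> send_rows([
  [0,-0.15,0.08],
  [0,-0.35,0.18],
  [0,-0.55,0.28],
  [0,-0.78,0.4],
  [0,-1,0.52],
], roll=[0,0,0,0,0])

```text
t: 1.72
position: [0.3677, 0.3836, 0.2313]
orientation: [0.705, -0.049, 0.705, 0.048]
ft_force: [0.5, 0.5, 0.4]
gripper_width: 0.002
```

>>> send_rows([
  [0,-0.2,0.1],
  [0,-0.4,0.21],
  [0,-0.6,0.31],
  [0,-0.8,0.42],
  [0,-1,0.52],
], roll=[0,0,0,0,0])

```text
t: 2.35
position: [0.4455, 0.2732, 0.2313]
orientation: [0.705, -0.049, 0.705, 0.048]
ft_force: [0.4, 0.2, 0.9]
gripper_width: -0.003
```

>>> send_rows([
  [0,-0.2,0.1],
  [0,-0.4,0.21],
  [0,-0.6,0.31],
  [0,-0.8,0.42],
  [0,-1,0.53],
], roll=[0,0,0,0,0])

```text
t: 2.98
position: [0.5245, 0.1629, 0.2313]
orientation: [0.705, -0.049, 0.705, 0.048]
ft_force: [-0.2, 0.2, 0.2]
gripper_width: -0.004
```

>>> send_rows([
  [0,-0.2,0],
  [0,-0.4,0],
  [0.1,-0.6,0],
  [0.2,-0.8,0],
  [0.4,-1,0],
], roll=[0,0,0,0,0])

```text
t: 3.6
position: [0.5408, 0.0441, 0.1835]
orientation: [0.706, -0.049, 0.705, 0.048]
ft_force: [0.1, -0.7, 0.1]
gripper_width: -0.0
```

>>> send_rows([
  [0,-0.2,0],
  [0,-0.4,0],
  [0,-0.6,0],
  [0,-0.8,0],
  [0,-0.97,0],
  [0,-0.97,0],
  [0,-0.97,0],
], roll=[0,0,0,0,0,0,0])

```text
t: 4.47
position: [0.5559, -0.0687, 0.1832]
orientation: [0.705, -0.048, 0.706, 0.049]
ft_force: [0.7, -0.2, -0.4]
gripper_width: 0.002
```

```bash
python3 st.py; python3 - <<'E'
from plant import viewer
import cv2,numpy as np
p,d=viewer.capture("scene");q=cv2.convertScaleAbs(cv2.resize(p[130:270,150:390,::-1],None,fx=3.3,fy=3.3,interpolation=cv2.INTER_CUBIC),alpha=1.8);cv2.imwrite("pics/s1.png",q)
p,d=viewer.capture("wrist");cv2.imwrite("pics/w1.png",cv2.convertScaleAbs(p[:,:,::-1],alpha=1.6))
E
```

```text
t 4.475 p [ 0.5559 -0.0687  0.1832] rail x,y -0.0003 -0.0084 F [ 0.66 -0.23 -0.37] g 0.002
toolz ang 7.84 x [-3.e-04  8.e-04 -1.e+00]
```

View pics/s1.png

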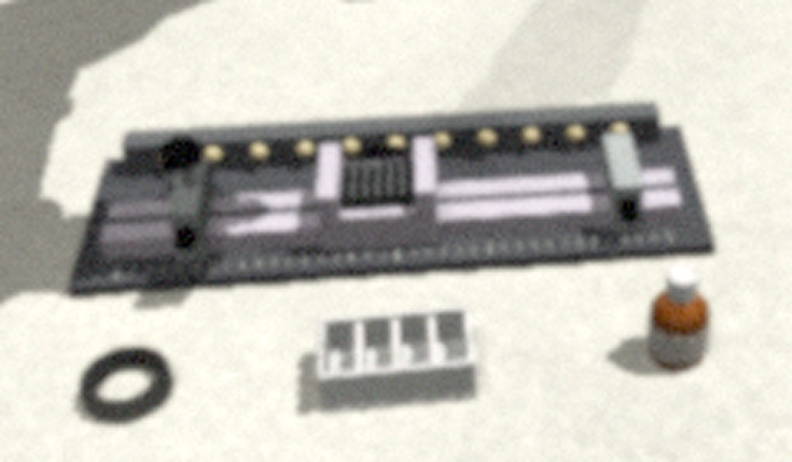

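View pics/w1.png

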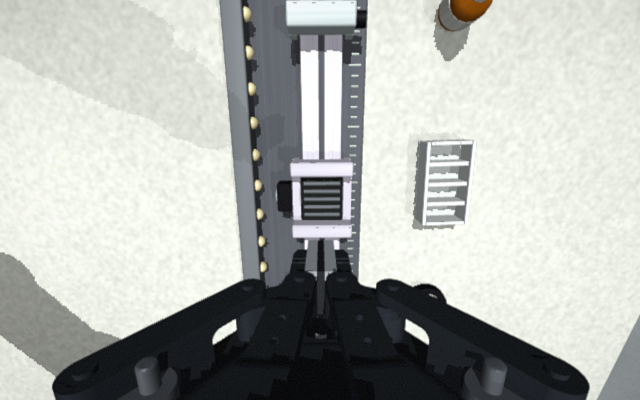

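The wrist view shows the carriage square to the tool, pad centre at (322,198), and the fingers shut and clear. I'll check the carriage against this view, then descend in stages.

```bash
python3 - <<'E'
from plant import viewer
from h import *
c=viewer.calibration("wrist");y=np.array([-.1358,.9907,0]);x=np.array([.9907,.1358,0]);m=np.array([.55505,-.0604,0])
for n,u,v,z in [("pad",322,198,.046),("wallfar",322,166,.058),("wallnear",322,228,.058)]:
    p=atz(c,u,v,z)-m;print(n,(p@x).round(4),(p@y).round(4))
E
```

```text
pad 0.0025 -0.009
wallfar 0.0023 0.0247
wallnear 0.0025 -0.0367
```

>>> send_rows([
  [0.15,-0.02,0],
  [0.3,-0.04,0],
  [0.45,-0.05,0],
  [0.6,-0.05,0],
  [0.75,-0.05,0],
  [0.88,-0.05,0],
  [0.96,-0.05,0],
  [1,-0.05,0],
  [1,-0.05,0],
], roll=[0,0,0,0,0,0,0,0,0])

```text
t: 5.7
position: [0.5569, -0.0756, 0.0633]
orientation: [0.705, -0.048, 0.706, 0.048]
ft_force: [0.2, 0.3, 0.3]
gripper_width: -0.003
```

```bash
python3 st.py; python3 - <<'E'
from plant import viewer
import cv2,numpy as np
p,d=viewer.capture("scene");q=cv2.convertScaleAbs(cv2.resize(p[130:270,150:390,::-1],None,fx=3.3,fy=3.3,interpolation=cv2.INTER_CUBIC),alpha=1.8);cv2.imwrite("pics/s2.png",q)
E
```

```text
t 5.7 p [ 0.5569 -0.0756  0.0633] rail x,y -0.0002 -0.0153 F [0.23 0.34 0.27] g -0.003
toolz ang 7.78 x [-1.e-04 -0.e+00 -1.e+00]
```

View pics/s2.png

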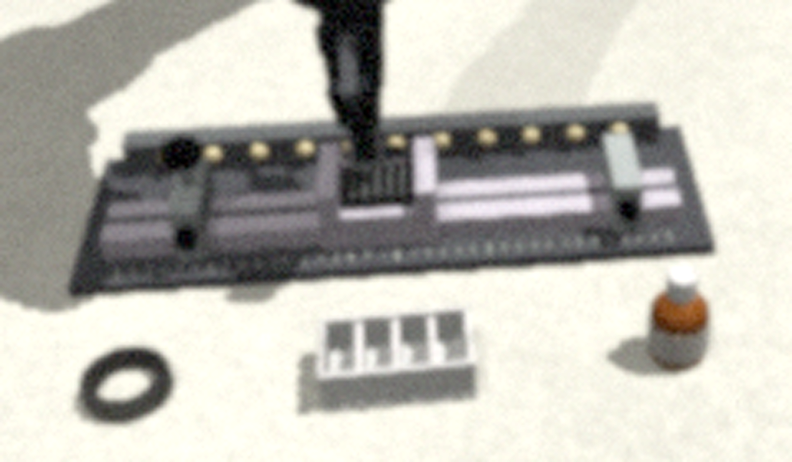

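The tip (365,155) is above the gap between the walls, slightly to the pin side. Next I lower onto the pad.

>>> send_rows([
  [0.05,0,0],
  [0.1,0,0],
  [0.13,0,0],
  [0.15,0,0],
  [0.165,0,0],
  [0.18,0,0],
  [0.18,0,0],
  [0.18,0,0],
], roll=[0,0,0,0,0,0,0,0])

```text
t: 6.75
position: [0.5567, -0.0756, 0.0422]
orientation: [0.706, -0.048, 0.705, 0.048]
ft_force: [-3.4, 0.4, 7.6]
gripper_width: -0.005
```

```bash
python3 st.py
```

```text
t 6.75 p [ 0.5567 -0.0756  0.0422] rail x,y -0.0004 -0.0153 F [-3.4   0.35  7.61] g -0.005
toolz ang 7.77 x [ 1.e-04  1.e-04 -1.e+00]
```

The pad is down about 4 mm at 7.6 N, which matches the spring. I'll push along the rail towards the pin stop, slowly.

>>> send_rows([
  [0.008,-0.02,0],
  [0.008,-0.05,0],
  [0.008,-0.09,0],
  [0.008,-0.13,0],
  [0.008,-0.17,0],
  [0.008,-0.21,0],
  [0.008,-0.25,0],
  [0.008,-0.29,0],
  [0.008,-0.33,0],
  [0.008,-0.37,0],
  [0.008,-0.4,0],
  [0.008,-0.4,0],
], roll=[0,0,0,0,0,0,0,0,0,0,0,0])

```text
t: 8.25
position: [0.5636, -0.124, 0.0415]
orientation: [0.706, -0.048, 0.705, 0.047]
ft_force: [-2.1, -0.9, 7.1]
gripper_width: -0.004
```

```bash
python3 st.py; python3 - <<'E'
from plant import viewer
import cv2,numpy as np
p,d=viewer.capture("scene");q=cv2.convertScaleAbs(cv2.resize(p[130:270,150:390,::-1],None,fx=3.3,fy=3.3,interpolation=cv2.INTER_CUBIC),alpha=1.8);cv2.imwrite("pics/s3.png",q)
E
```

```text
t 8.25 p [ 0.5636 -0.124   0.0415] rail x,y -0.0002 -0.0642 F [-2.06 -0.92  7.13] g -0.004
toolz ang 7.73 x [ 1.e-03 -7.e-04 -1.e+00]
```

View pics/s3.png

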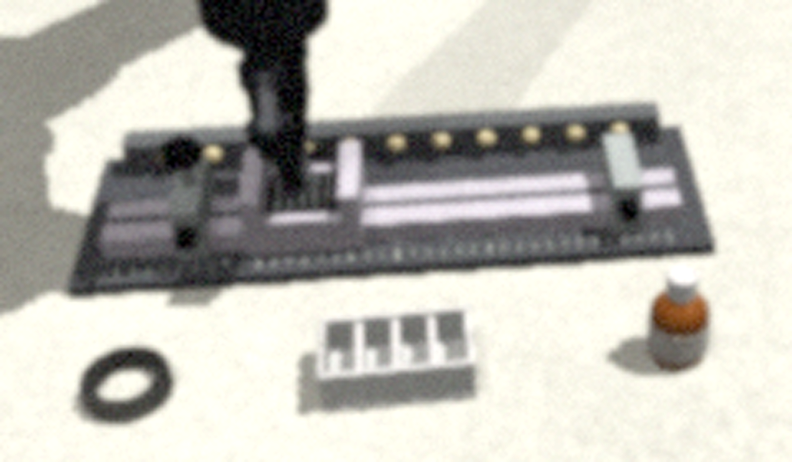

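The carriage moved with the fingers (left wall at x≈250, stop at x≈190). Continuing slowly to contact.

>>> send_rows([
  [0.003,-0.03,0],
  [0.003,-0.06,0],
  [0.003,-0.09,0],
  [0.003,-0.12,0],
  [0.003,-0.15,0],
  [0.003,-0.17,0],
  [0.003,-0.19,0],
  [0.003,-0.21,0],
  [0.003,-0.23,0],
  [0.003,-0.23,0],
], roll=[0,0,0,0,0,0,0,0,0,0])

```text
t: 9.55
position: [0.5673, -0.1491, 0.041]
orientation: [0.706, -0.048, 0.705, 0.049]
ft_force: [-2.6, 3.2, 8.2]
gripper_width: -0.004
```

```bash
python3 st.py; python3 - <<'E'
from plant import viewer
import cv2,numpy as np
p,d=viewer.capture("scene");q=cv2.convertScaleAbs(cv2.resize(p[150:230,160:290,::-1],None,fx=6,fy=6,interpolation=cv2.INTER_CUBIC),alpha=2.2);cv2.imwrite("pics/s4.png",q)
E
```

```text
t 9.55 p [ 0.5673 -0.1491  0.041 ] rail x,y 0.0001 -0.0895 F [-2.57  3.17  8.18] g -0.004
toolz ang 7.83 x [ 3.0e-04  1.7e-03 -1.0e+00]
```

View pics/s4.png

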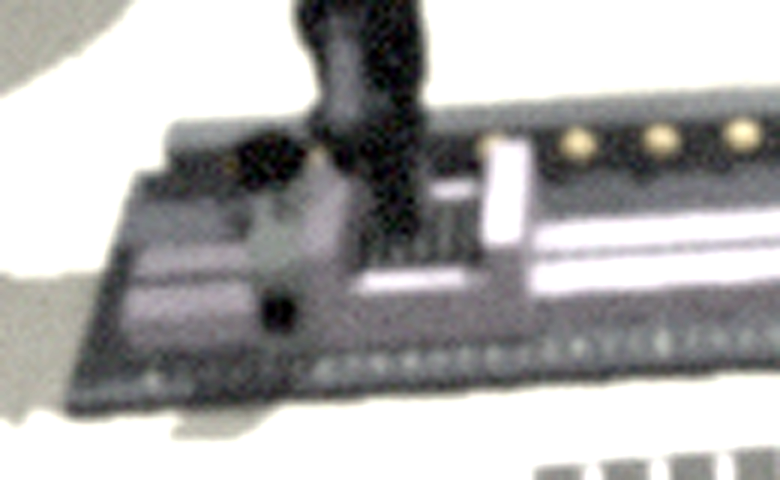

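The walls now look to be at the stop, with side force rising to 3 N. I'll push further in small steps to confirm hard contact.

>>> send_rows([
  [0,-0.015,0],
  [0,-0.03,0],
  [0,-0.045,0],
  [0,-0.045,0],
], roll=[0,0,0,0])

```text
t: 10.1
position: [0.5684, -0.1541, 0.041]
orientation: [0.706, -0.048, 0.705, 0.049]
ft_force: [-0.1, 4.4, 7.1]
gripper_width: -0.001
```

```bash
python3 st.py
```

```text
t 10.1 p [ 0.5684 -0.1541  0.041 ] rail x,y 0.0005 -0.0946 F [-0.08  4.42  7.14] g -0.001
toolz ang 7.85 x [ 8.e-04  2.e-03 -1.e+00]
```

>>> send_rows([
  [0,-0.012,0],
  [0,-0.024,0],
  [0,-0.024,0],
], roll=[0,0,0])

```text
t: 10.48
position: [0.5687, -0.1559, 0.041]
orientation: [0.706, -0.048, 0.705, 0.05]
ft_force: [-0.7, 7.3, 9.4]
gripper_width: -0.004
```

```bash
python3 st.py; python3 - <<'E'
from plant import viewer
import cv2,numpy as np
p,d=viewer.capture("scene");q=cv2.convertScaleAbs(cv2.resize(p[150:230,160:290,::-1],None,fx=6,fy=6,interpolation=cv2.INTER_CUBIC),alpha=2.2);cv2.imwrite("pics/s5.png",q)
E
```

```text
t 10.475 p [ 0.5687 -0.1559  0.041 ] rail x,y 0.0006 -0.0965 F [-0.67  7.32  9.37] g -0.004
toolz ang 7.89 x [ 5.0e-04  3.1e-03 -1.0e+00]
```

View pics/s5.png

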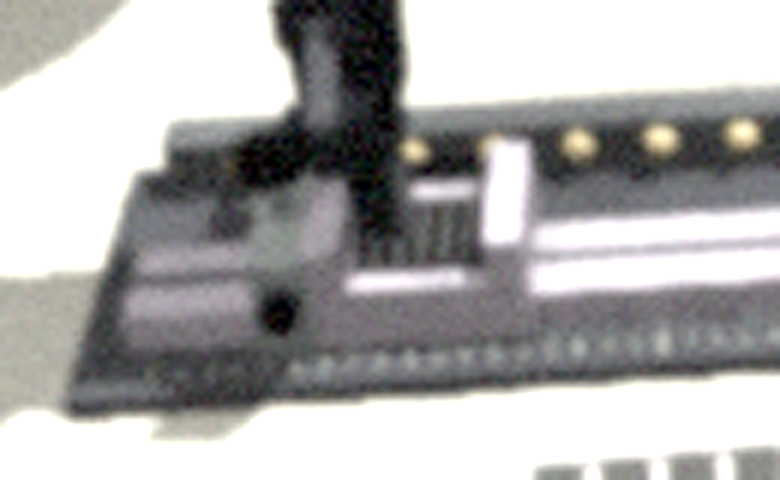

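The carriage has stayed put between the two pictures (right wall at x≈510 in both) while the fingers slid to the wall and the side force rose to 7 N. So it is against the stop. I'll lift straight up, with no backward motion that could drag it.

>>> send_rows([
  [-0.03,0,0],
  [-0.06,0,0],
  [-0.1,0,0],
  [-0.15,0,0],
  [-0.25,0,0],
  [-0.4,0,0],
  [-0.6,0,0],
  [-0.8,0,0],
  [-1,0,0],
], roll=[0,0,0,0,0,0,0,0,0])

```text
t: 11.65
position: [0.5684, -0.1598, 0.1623]
orientation: [0.706, -0.048, 0.705, 0.047]
ft_force: [0.8, 0.1, -0.1]
gripper_width: -0.003
```

>>> send_rows([
  [0,0.1,0],
  [0,0.3,0],
  [0,0.6,0],
  [0,0.8,0],
  [0,1,0],
  [0,1,0],
], roll=[0,0,0,0,0,0])

```text
t: 12.4
position: [0.5515, -0.0373, 0.1599]
orientation: [0.705, -0.049, 0.706, 0.05]
ft_force: [0.7, -0.2, 0.5]
gripper_width: -0.001
```

>>> send_rows([
  [0,0.1,-0.2],
  [0,0.3,-0.4],
  [0,0.6,-0.6],
  [0,0.8,-0.8],
  [0,1,-1],
  [0,1,-1],
  [0,1,-1],
], roll=[0,0,0,0,0,0,0])

```text
t: 13.28
position: [0.4177, 0.062, 0.1605]
orientation: [0.706, -0.048, 0.705, 0.047]
ft_force: [0.4, 0.0, 0.0]
gripper_width: -0.004
```

```bash
python3 st.py; python3 - <<'E'
from plant import viewer
import cv2,numpy as np
p,d=viewer.capture("scene");q=cv2.convertScaleAbs(cv2.resize(p[130:270,150:390,::-1],None,fx=3.3,fy=3.3,interpolation=cv2.INTER_CUBIC),alpha=1.8);cv2.imwrite("pics/s6.png",q)
p,d=viewer.capture("top");np.save("pics/top6.npy",d);cv2.imwrite("pics/top6full.png",p[:,:,::-1]);q=cv2.convertScaleAbs(cv2.resize(p[190:270,350:470,::-1],None,fx=6,fy=6,interpolation=cv2.INTER_CUBIC),alpha=2.2);cv2.imwrite("pics/t6.png",q)
E
```

```text
t 13.275 p [0.4177 0.062  0.1605] rail x,y -0.1195 0.14 F [0.38 0.02 0.02] g -0.004
toolz ang 7.73 x [ 1.1e-03 -4.0e-04 -1.0e+00]
```

View pics/s6.png

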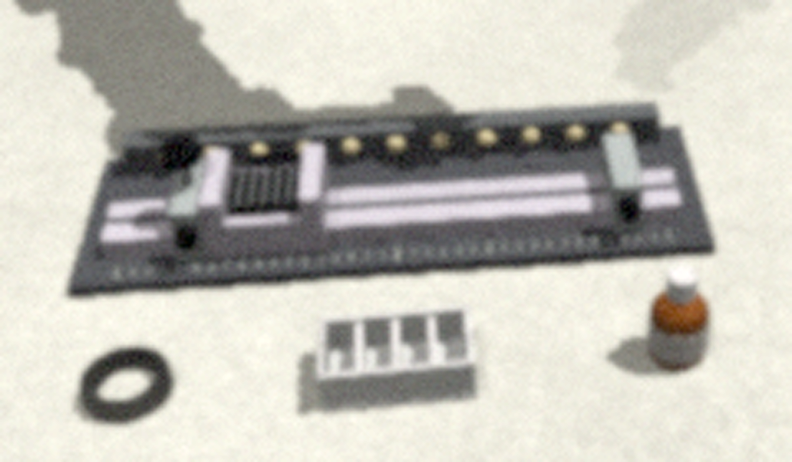

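View pics/t6.png

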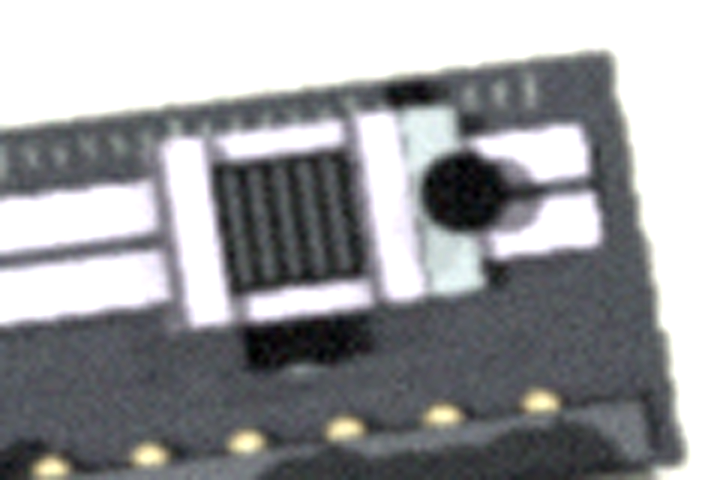

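The top view shows the carriage's right wall (385,200) flush with the stop block (440,200), with no gap. The bystanders look unmoved. Last numeric check:

```bash
python3 - <<'E'
from plant import viewer
from h import *
c=viewer.calibration("top");d=np.load("pics/top6.npy");y=np.array([-.1358,.9907,0]);x=np.array([.9907,.1358,0]);m=np.array([.55505,-.0604,0])
f=lambda a,b,z: atz(c,350+(a+.5)/6-.5,190+(b+.5)/6-.5,z)-m
for n,a,b,z in [("pad",292,219,.046),("wl",201,231,.058),("wr",392,205,.058),("stop",443,199,.052)]: print(n,(f(a,b,z)@y).round(4))
U=350+292//6;V=190+219//6
print('pad z',np.median([atd(c,u,v,d[v,u])[2] for u in range(U-4,U+5) for v in range(V-4,V+5)]).round(4))
import cv2
A=cv2.imread("pics/top0.png").astype(int);B=cv2.imread("pics/top6full.png").astype(int)
for n,(u,v) in dict(bottle=(260,178),rack=(344,168),ring=(419,160)).items(): 
    s=np.s_[v-20:v+20,u-30:u+30];a=A[s].astype(np.float32).mean(2);b=B[s].astype(np.float32).mean(2);print(n,cv2.phaseCorrelate(a-a.mean(),b-b.mean()))
E
```

```text
pad -0.0853
wl -0.0535
wr -0.1142
stop -0.1323
pad z 0.0462
bottle ((0.09123261074395828, -0.08065479119338548), 0.9139843567212422)
rack ((-0.09448687167876813, 0.051673099092287345), 0.9336600931485494)
ring ((-0.03701374451113537, -0.0209531532001499), 0.8502141825358073)
```

```bash
python3 -c "
from plant import arm
print(arm.hand_in())"
```

```text
the job is handed in; nothing more can be done
None
```

The carriage now rests against the pinned stop block with its pad sprung back up, and the job is handed in. I pressed the pad about 4–5 mm with the shut fingertips (7–9 N) and kept it pressed while pushing the carriage about 74 mm along the rail. I then lifted the fingers straight off and moved the arm clear.

**Last checks:**
- **Carriage at the stop:** the top view shows the carriage wall flush with the stop. The middle of the two walls measures 48.5 mm from the stop's middle, and the pad centre 47 mm. These agree with the expected 48 mm to about 1 mm, within the camera calibration.
- **Brake on:** the pad top is back at 46.2 mm above the bench, so it is up.
- **Bystanders:** the bottle, lens ring and cuvette rack show less than 0.1 pixel of shift from the first picture.
- **Limits:** the wrist force readings, taken after each move, never exceeded about 12 N. The clock read about 13.3 s just before the last pictures, against the 35 s limit.

No check failed. The one disagreement was a first wrist-camera reading that put the carriage about 2 mm to the side of the top camera's figure. That is also within calibration and did not affect the push.

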